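# Post a finished job through the one-way flap and latch the tray

## Task

Hand over the finished watch: push the small lidded job box over the entry shelf and in through the sprung flap of the dust-tight cabinet, until it has dropped into the tray and the flap has shut behind it. The tray under the shelf has popped out, so press it home too, until its push-push latch holds it and it stays in when you let go. Leave the loupe, the thread spool and the small glass-top tin where they are.

Things in the scene. Friction and masses are not known exactly. Their poses are not given: they have to be found in the camera images.
- job_box_center (a point): Centre (15 mm above the underside) of the job box: a closed rectangular plastic case, dark base, grey lid with a plain white card, 60 mm long (its x) x 42 mm wide (y) x 30.5 mm high (z), 0.13 to 0.21 kg, standing flat and loose on the bench. Grip it across its 42 mm width; it goes into the cabinet with its length along the push, either end first.
- entry (a point): On the fixed hand-over cabinet (grey sheet metal, clear sides and top, 110 wide, 250 long, 136 mm high): middle of the opening at the outer face of its front wall, on the level entry shelf, 62 mm above the bench. x points into the cabinet (push direction), y left, z up. The shelf's free edge is at x = -70 mm; rails 8 mm high leave 66 mm between them on the shelf.
- lintel (a point): Middle of the lower outer edge of the front wall above the opening, 60 mm above the shelf; axes as entry. The opening is 66 mm wide; the wall is 3 mm thick and ends 14 mm above this point, level with the cabinet's clear top. Upright fingers stop against this wall; fingers leaning 25 to 45 degrees from vertical, tips forward, reach in under it.
- shelf_end (a point): Middle of the shelf's inner end, 38 mm inside the wall's outer face; axes as entry. From here a slippery 32 degree slide leads into the tray. Pushed until its rear face is 12 to 25 mm inside the wall, the box tips and slides down by itself; with its rear face just at the wall it stays and holds the flap ajar. In the tray its centre is about 20 mm below this height.
- flap (a joint): Angle (rad) of the aluminium flap, 63 mm wide and 57 mm long, hinged along the top of the opening 6 mm behind the wall's outer face: 0 = hanging shut, up to 1.5 as it swings inwards. It cannot swing outwards. A weak spring shuts it (under 1 N at its lower edge); it rests on whatever stands under it.
- tray (a joint): Travel (m) of the sprung tray under the shelf: 0 = latched home, +0.030 = popped out towards the robot (as it starts), -0.011 = pressed to its stop. Its spring pushes out with 2 to 4.5 N. Push-push latch: press to the stop (its last 1.5 mm at least), let go, and it returns to 0 and stays. A press that stops short lets it pop out again; so does a second full press.
- tray_push (a point): Centre of the face of the round brass button, 22 mm across and 3 mm proud, in the middle of the tray's front panel (100 mm wide, 8 to 56 mm above the bench); 34 mm above the bench. Moves with the tray; its x is the pressing direction (into the cabinet). When the tray is latched it is 20 mm in front of the shelf's free edge, fully pressed 9 mm.
- eye_loupe_2_center (a point): Centre of a black eye loupe standing on its flared cup, 42 mm across, 35 mm high; a bystander behind the job box.
- thread_spool_center (a point): Centre of a small wooden spool of dark thread, 28 mm across, 30 mm high; a bystander behind the job box.
- tin_center (a point): Centre of a small round tin with a glass top, 28 mm across, 12 mm high; a bystander behind the job box.
Mind the look-alikes: they are no part of the job. Of the things that look like the part that bears job_box_center, the smaller one is meant.

How it is judged:
By the outcome, as a careful person would: the job done as asked, in the order asked, and still so for the second after the job is handed in, with the robot touching nothing.
It also fails if it takes over 59 s, if anything falls off the work surface, if the arm or the gripper's body presses on something with over 40 N, if the wrist force passes 120 N, or if a joint passes its speed limit or range.

## Robot

A 6-joint arm with a two-finger parallel gripper is mounted at the origin on a cart in front of the work surface, level with it; the furniture and walls round the work are solid. World frame = base frame: x ahead of the robot, y to its left, z up, the work surface at z = 0. Lengths are in m, angles in degrees, forces in N, time in s.
With the tool pointing down it reaches from about 0.4 to 0.825 m from the base axis. Payload 7 kg.
Tool frame: the origin (TCP) lies midway between the tips of the shut fingers; the grasp point (between the pads) lies 19 mm behind it; z points along the fingers, y is the direction in which the jaws open and shut (so a half turn about z gives the same grasp; the last joint's range is limited). The gripper opens to 88 mm and grips with 3 to 60 N. Pads are 19 mm wide; open, the fingers measure 130 mm over their backs; the gripper's body (78 mm by 193 mm) begins 47 mm behind the grasp point.
Start: joints at [90.705, 20.546, 0.682, 0, -70.136, -16.507], TCP at [0.184, 0.649, 0.227] pointing down, gripper open.
Joint ranges: [-176.03, 176.03], [-82.01, 121.73], [-58.28, 71.71], [-173.87, 95.51], [-174.79, -0.11], [-173.66, 173.66]. Speed limits (degrees/s): [136.94, 136.94, 172.46, 180, 180, 180].

## Interface

Orientations are given as a 3x3 rotation matrix whose columns are the frame's x, y, z axes.
In Python, from rig import robot gives the robot as it stands. Calls block until the motion is done:
- robot.goto(position, orientation): joint-space move of the TCP to a pose.
- robot.servo_line(position, ori=None, speed=0.15): straight line of the TCP; ori=None keeps the orientation; speed is the mean speed in m/s.
- robot.movej(angles): joint-space move.
- robot.move_gripper(opening): opening from 0.0 (shut) to 1.0 (fully open); the grip force is fixed at half the most; returns when the fingers have stopped.
- robot.dwell(seconds).
- robot.ik(position, orientation): joint angles nearest the present ones, or None.
- robot.grab_frame(name): name is "side" or "top"; returns (picture, depth): 384x512x3 uint8, red, green, blue; 384x512 float32, m along the optical axis (not along the pixel's ray), 0 where there is no reading.
- robot.camera_info(name): a dict with "vfov" (degrees; the focal length in pixels is half the picture's height over the tangent of half this angle, whatever the lens; pixels are square), "cx", "cy" (the principal point, pixels), "view" (4x4, takes a point from world to camera coordinates). Camera axes: x right, y down, z forward; pixel columns grow to the right and rows downward; lengths in m; the calibration is good to about 2 mm. A picture is of the moment at which its call begins. camera_info takes no time and is no camera call.
A pose or a line that the arm cannot do raises robot.Unreachable and nothing moves.
- robot.job_done(): hands the job in, once; it reports no verdict.
Readings, each from a call of its own:
- robot.read_t(): time.
- robot.read_qpos(): joint angles.
- robot.read_qvel(): joint speeds.
- robot.read_effort(): joint torques, N m.
- robot.read_position(): TCP position.
- robot.read_tcp_rot(): TCP orientation.
- robot.read_force(): force on the tool from outside, world axes, zero at the start.
- robot.read_ft_torque(): the same for the moment, N m.
- robot.read_grip_width(): opening from 0.0 (shut) to 1.0 (fully open).
Only numpy, scipy, OpenCV 4.12 (cv2) and the standard library are available. Lean on these libraries where they do the work, as an engineer would, in place of code of your own. Each camera call takes 0.05 s, during which the arm holds its last target. There are 200 camera calls.

## Working session

There is one attempt and no reset: what is moved stays moved. The work goes in short steps, each a Python script; the robot and the scene stay as the last script left them, time stands still between calls to the robot, and variables do not carry over. Pictures are saved under pics/ and viewed, about 8 in all and at most 12, crops included, and the job is handed in when it is done.

```bash
ls; mkdir -p pics; cat > h.py <<'E'
import numpy as np, cv2
from rig import robot
def cam(n):
    c=robot.camera_info(n); f=192/np.tan(np.radians(c["vfov"]/2)); return f,c["cx"],c["cy"],np.array(c["view"])
def ray(n,u,v):
    f,cx,cy,V=cam(n); R=V[:3,:3]; return -R.T@V[:3,3], R.T@np.array([(u-cx)/f,(v-cy)/f,1.])
def onz(n,u,v,z):
    o,d=ray(n,u,v); return o+d*(z-o[2])/d[2]
def cloud(n,D):
    f,cx,cy,V=cam(n); v,u=np.mgrid[:D.shape[0],:D.shape[1]]
    P=np.stack([(u-cx)/f*D,(v-cy)/f*D,D],-1); return (P-V[:3,3])@V[:3,:3]
def proj(n,p):
    f,cx,cy,V=cam(n); c=V[:3,:3]@np.array(p)+V[:3,3]; return c[:2]/c[2]*f+[cx,cy]
def snap(n,name):
    P,D=robot.grab_frame(n); cv2.imwrite(f"pics/{name}.png",P[...,::-1]); np.save(f"pics/{name}.npy",D); return P,D
E
python3 - <<'E'
from h import *
a,_=snap("side","s0"); b,_=snap("top","t0")
cv2.imwrite("pics/both.png",np.vstack([a,b])[...,::-1][:, :])
for n in("side","top"): print(robot.camera_info(n))
print(robot.read_t())
E
```

```text
pics
{'vfov': 49.14452392799409, 'cx': 250.07795429352552, 'cy': 195.5869794211525, 'view': array([[-0.98987555, -0.14185308, -0.00490982,  0.51007797],
       [-0.07771281,  0.57059063, -0.81754942,  0.18600301],
       [ 0.1187734 , -0.80889062, -0.57583751,  0.80049668],
       [ 0.        ,  0.        ,  0.        ,  1.        ]])}
{'vfov': 42.4216720026812, 'cx': 251.20521839721673, 'cy': 187.89514495576006, 'view': array([[ 0.01983785, -0.99969314,  0.01483538, -0.10304418],
       [-0.99243297, -0.02148782, -0.12089284,  0.52968412],
       [ 0.12117452, -0.01232487, -0.9925547 ,  1.20994143],
       [ 0.        ,  0.        ,  0.        ,  1.        ]])}
0.1
```

View pics/s0.png

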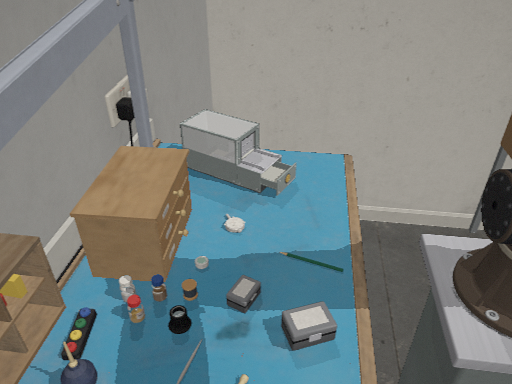

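View pics/t0.png

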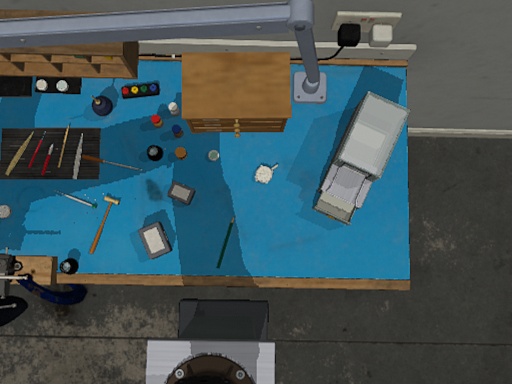

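Top view: the job-box candidates are the small grey-lidded case at (182,193) and the larger one at (154,240). In the side view they are at (243,293) and (309,325). I take the smaller one. The cabinet runs from its front at about (335,215) to (385,100), with the tray out. The bystanders are the loupe (154,153), spool (180,153) and tin (213,155).

```bash
python3 - <<'E'
from h import *
a=cv2.imread("pics/s0.png"); b=cv2.imread("pics/t0.png"); 
for n,nm,win in(("top","t0",(160,175,205,212)),("side","s0",(220,270,268,316))):
    D=np.load(f"pics/{nm}.npy"); C=cloud(n,D); x0,y0,x1,y1=win
    c=C[y0:y1,x0:x1].reshape(-1,3); t=c[(c[:,2]>.024)&(c[:,2]<.04)]
    print(n,len(t),np.median(t[:,2]),cv2.minAreaRect((t[:,:2]*1000).astype(np.float32)), t[:,:2].mean(0))
D=np.load("pics/t0.npy"); C=cloud("top",D)
for (x0,x1,y0,y1) in [(310,415,85,230)]:
    c=C[y0:y1,x0:x1].reshape(-1,3)
    h,e=np.histogram(c[:,2],bins=np.arange(-.01,.16,.005)); print(list(zip(e.round(3),h)))
    t=c[(c[:,2]>.125)&(c[:,2]<.15)]; r=cv2.minAreaRect((t[:,:2]*1000).astype(np.float32)); print(r,cv2.boxPoints(r))
    for lo,hi in((.055,.075),(.04,.06)):
        t=c[(c[:,2]>lo)&(c[:,2]<hi)]; r=cv2.minAreaRect((t[:,:2]*1000).astype(np.float32)); print(r)
A=cv2.resize(b[80:230,300:420],None,fx=4,fy=4,interpolation=2)
B=cv2.resize(a[105:200,170:305],None,fx=2.2,fy=2.2,interpolation=2)
E1=cv2.resize(b[140:260,120:230],None,fx=2.6,fy=2.6,interpolation=2)
I=np.zeros((600,800,3),np.uint8); I[:600,:480]=A; I[:B.shape[0],490:490+B.shape[1]]=B; I[260:260+E1.shape[0],490:490+E1.shape[1]]=E1
cv2.imwrite("pics/crop1.png",I)
# lamp height
for p in [(300,15),(200,20),(312,60),(240,90)]: print(p,C[p[1],p[0]].round(3))
E
```

```text
top 392 0.02910108727251893 ((518.93115234375, 85.41397857666016), (60.75495910644531, 41.76939010620117), 68.39437103271484) [0.51858621 0.08493129]
side 600 0.030071730218272166 ((514.50244140625, 86.13026428222656), (60.15998458862305, 43.17810821533203), 67.28828430175781) [0.51443156 0.08867539]
[(np.float64(-0.01), np.int64(705)), (np.float64(-0.005), np.int64(4858)), (np.float64(0.0), np.int64(1975)), (np.float64(0.005), np.int64(73)), (np.float64(0.01), np.int64(141)), (np.float64(0.015), np.int64(132)), (np.float64(0.02), np.int64(277)), (np.float64(0.025), np.int64(355)), (np.float64(0.03), np.int64(62)), (np.float64(0.035), np.int64(59)), (np.float64(0.04), np.int64(64)), (np.float64(0.045), np.int64(50)), (np.float64(0.05), np.int64(84)), (np.float64(0.055), np.int64(567)), (np.float64(0.06), np.int64(731)), (np.float64(0.065), np.int64(139)), (np.float64(0.07), np.int64(68)), (np.float64(0.075), np.int64(33)), (np.float64(0.08), np.int64(42)), (np.float64(0.085), np.int64(30)), (np.float64(0.09), np.int64(42)), (np.float64(0.095), np.int64(25)), (np.float64(0.1), np.int6
[... 188 characters left out ...]
oat64(0.13), np.int64(2420)), (np.float64(0.135), np.int64(912)), (np.float64(0.14), np.int64(6)), (np.float64(0.145), np.int64(0)), (np.float64(0.15), np.int64(0))]
((654.5865478515625, -377.0892333984375), (111.0281753540039, 181.55349731445312), 66.13619995117188) [[ 549.1113  -391.13242]
 [ 715.1438  -464.58243]
 [ 760.06177 -363.04605]
 [ 594.0293  -289.59604]]
((622.4058837890625, -314.6903076171875), (351.5347900390625, 142.83067321777344), 2.6261305809020996)
((622.6687622070312, -313.584228515625), (352.03729248046875, 141.91552734375), 2.4150922298431396)
(300, 15) [ 0.754 -0.159  0.514]
(200, 20) [0.755 0.004 0.484]
(312, 60) [ 0.777 -0.212  0.266]
(240, 90) [ 0.743 -0.06   0.162]
```

View pics/crop1.png

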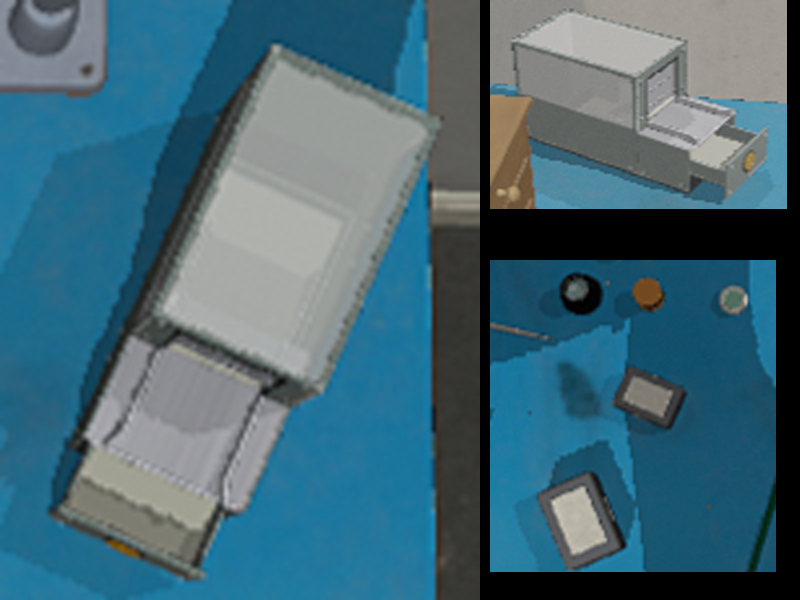

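The crop confirms the small case (60×42 mm), the cabinet front at lower left and the brass button on the tray. Next I cross-check with the side camera and check reachability.

```bash
cat >> h.py <<'E'
def frame(d,lean=0,s=1):
    """tool rotation: z down, leaning tips along heading d (deg); y = s*left of d"""
    d,l=np.radians(d),np.radians(lean); h=np.array([np.cos(d),np.sin(d),0]); z=h*np.sin(l)-np.array([0,0,np.cos(l)])
    y=s*np.array([-np.sin(d),np.cos(d),0]); return np.column_stack([np.cross(y,z),y,z])
E
python3 - <<'E'
from h import *
D=np.load("pics/s0.npy"); C=cloud("side",D); c=C[105:200,170:305].reshape(-1,3)
t=c[(c[:,2]>.128)&(c[:,2]<.15)]; r=cv2.minAreaRect((t[:,:2]*1000).astype(np.float32)); print(r,cv2.boxPoints(r))
a=cv2.imread("pics/s0.png"); hsv=cv2.cvtColor(a,cv2.COLOR_BGR2HSV); m=cv2.inRange(hsv,(10,90,80),(35,255,255))
m[:, :270]=0;m[:,305:]=0;m[:160]=0;m[:195]=m[:195];m[200:]=0
v,u=np.nonzero(m); print(len(u),u.mean(),v.mean(), onz("side",u.mean(),v.mean(),.034), np.median(C[v,u],0))
E=np.array([.572,-.3406,.062]); d=-23.86; h=np.array([np.cos(np.radians(d)),np.sin(np.radians(d)),0])
print("pred button",E-h*.12)
for s in(1,-1):
  for name,p,R in[("carry",E-h*.045+[0,0,.012],frame(d,0,s)),("push",E+h*.014+[0,0,.01],frame(d,38,s)),("tray",E-h*.09-[0,0,.04],frame(d,5,s))]:
    q=robot.ik(p,R); print(s,name,None if q is None else np.round(q))
for s in(1,-1): 
  q=robot.ik([.5165,.086,.012],frame(68,0,s)); print("pick",s,None if q is None else np.round(q))
E
```

```text
((693.5469970703125, -246.63525390625), (405.5877685546875, 189.3654327392578), 71.73207092285156) [[ 540.0682  -409.52924]
 [ 719.88983 -468.88788]
 [ 847.0258   -83.74127]
 [ 667.20416  -24.38263]]
24 287.375 177.83333333333334 [ 0.46093508 -0.2940361   0.034     ] [ 0.46130025 -0.28899139  0.03747184]
pred button [ 0.46225561 -0.29205961  0.062     ]
1 carry [ -13.   23.  -17.    0.  -50. -101.]
1 push None
1 tray [ -12.   21.  -31.    2.  -33. -104.]
-1 carry [-13.  23. -17.   0. -50.  79.]
-1 push None
-1 tray [-12.  21. -31.   2. -33.  76.]
pick 1 [ 31.  21. -33.   0. -37. -53.]
pick -1 [ 31.  21. -33.   0. -37. 127.]
```

```bash
python3 - <<'E'
from h import *
E=np.array([.572,-.3406,.062]); d=-23.86; h=np.array([np.cos(np.radians(d)),np.sin(np.radians(d)),0])
for s in(1,-1):
  for lean in(25,28,30,33,36,40):
    o=[]
    for x,z in((-.1,.04),(-.09,.01),(-.04,.01),(.014,.01),(.014,.02)):
      q=robot.ik(E+h*x+[0,0,z],frame(d,lean,s)); o.append(None if q is None else list(map(int,q)))
    print(s,lean,o)
E
```

```text
1 25 [None, None, None, None, None]
1 28 [None, None, None, None, None]
1 30 [None, None, None, None, None]
1 33 [None, None, None, None, None]
1 36 [None, None, None, None, None]
1 40 [None, None, None, None, None]
-1 25 [None, None, None, None, None]
-1 28 [None, None, None, None, None]
-1 30 [None, None, None, None, None]
-1 33 [None, None, None, None, None]
-1 36 [None, None, None, None, None]
-1 40 [None, None, None, None, None]
```

```bash
cat >> h.py <<'E'
E0=np.array([.572,-.3406,.062]); d0=-23.86; H=np.array([np.cos(np.radians(d0)),np.sin(np.radians(d0)),0]); L=np.array([-H[1],H[0],0]); K=np.array([0,0,1.])
def leanR(hd,lean,s=1):
    hd,l=np.radians(hd),np.radians(lean); z=np.array([np.cos(hd)*np.sin(l),np.sin(hd)*np.sin(l),-np.cos(l)])
    y=np.cross(z,H); y*=s*np.sign(y@L)/np.linalg.norm(y); return np.column_stack([np.cross(y,z),y,z])
def W(x,y,z): return E0+H*x+L*y+K*z
def loc(p): p=np.asarray(p)-E0; return np.array([p@H,p@L,p[2]])
E
python3 - <<'E'
from h import *
# margin: min height of body lower face over wall-top region |y|<=55, x>=0, minus 74
def info(R,tip):
    o=[]
    xs=1 if R[:,0]@H>0 else -1
    P=[W(*tip)-.066*R[:,2]+a*R[:,0]*xs+b*R[:,1] for a in np.linspace(-.039,.039,40) for b in np.linspace(-.0965,.0965,40)]
    P=np.array([loc(p) for p in P]); m=(P[:,0]>-.003)&(abs(P[:,1])<.057)
    return (P[m,2].min()-.074)*1000 if m.any() else 99
for s in(1,-1):
 for hd in(-35,-30,-20,-17,-14,-11,-8,-4):
  for lean in(28,32,36,40,45):
    R=leanR(hd,lean,s); tip=(.010,0,.012); q=robot.ik(W(*tip),R); q2=robot.ik(W(-.1,0,.012),R)
    if q is not None: print(s,hd,lean,np.round(q).astype(int),None if q2 is None else np.round(q2).astype(int),"clr %.1f"%info(R,tip),"tilt %.0f"%np.degrees(np.arcsin(R[2,1])))
E
```

```text
1 -20 45 [-21  17 -27 -53  -1 -42] [-33   9 -34 -74  -9 -12] clr 99.0 tilt 4
1 -17 45 [-26  17 -25 -61  -8 -32] [-35   9 -34 -75 -13 -12] clr 99.0 tilt 7
1 -14 28 [ -14   18  -34   -1  -11 -100] None clr 1.7 tilt 5
1 -14 32 [-14  17 -36  -2  -4 -99] None clr 3.0 tilt 6
1 -14 36 [-15  17 -34 -15  -3 -86] None clr 3.4 tilt 7
1 -14 40 [-20  17 -28 -37  -6 -62] [-23   9 -36 -48  -7 -49] clr 7.0 tilt 8
1 -14 45 [-30  17 -23 -64 -12 -30] [-38  10 -33 -74 -17 -13] clr 99.0 tilt 10
1 -11 28 [-16  18 -30  -9 -14 -92] [-13   9 -44  -6  -9 -97] clr 0.3 tilt 7
1 -11 32 [-16  18 -30 -16 -11 -85] [-14   9 -43 -16  -6 -87] clr 0.3 tilt 8
1 -11 36 [-19  17 -28 -28 -10 -72] [-19   9 -38 -34  -8 -66] clr 2.2 tilt 9
1 -11 40 [-23  17 -25 -43 -11 -54] [-27   9 -34 -53 -13 -42] clr 3.6 tilt 11
1 -11 45 [-32  18 -22 -65 -16 -29] [-39  10 -32 -73 -20 -15] clr 99.0 tilt 13
1 -8 28 [-17  18 -27 -14 -18 -86] [-15  10 -40 -15 -13 -87] clr -2.0 tilt 8
1 -8 32 [-19  18 -27 -22 -15 -78] [-18  10 -38 -26 -12 -75] clr -0.5 tilt 10
1 -8 36 [-21  18 -25 -34 -14 -66] [-23  10 -35 -40 -14 -58] clr 0.4 tilt 11
1 -8 40 [
[... 1495 characters left out ...]
 [-19  18 -27 -22 -15 102] [-18  10 -38 -26 -12 105] clr -0.5 tilt -10
-1 -8 36 [-21  18 -25 -34 -14 114] [-23  10 -35 -40 -14 122] clr 0.4 tilt -11
-1 -8 40 [-26  18 -23 -47 -16 130] [-30  10 -32 -55 -17 141] clr 2.6 tilt -13
-1 -8 45 [-34  18 -21 -65 -20 151] [-41  11 -31 -72 -24 164] clr 99.0 tilt -15
-1 -4 28 [-19  19 -24 -20 -21 100] [-18  10 -36 -22 -18 101] clr -2.9 tilt -10
-1 -4 32 [-21  18 -23 -28 -20 108] [-22  10 -34 -32 -18 113] clr -3.6 tilt -12
-1 -4 36 [-24  18 -22 -38 -19 119] [-27  10 -32 -44 -19 127] clr -1.9 tilt -14
-1 -4 40 [-29  18 -21 -50 -21 133] [-33  11 -31 -57 -22 143] clr -1.3 tilt -16
-1 -4 45 [-36  19 -20 -65 -24 150] [-43  12 -30 -71 -28 161] clr 99.0 tilt -19
```

```bash
python3 - <<'E'
from h import *
R=frame(68,0,1); p=np.array([.5165,.0858,.012])
robot.move_gripper(.72)
robot.goto(p+[0,0,.12],R); robot.servo_line(p+[0,0,.05]); robot.servo_line(p,speed=.1)
robot.move_gripper(0); print("w",robot.read_grip_width()*88,robot.read_force())
robot.servo_line(p+[0,0,.16],speed=.2); print("w",robot.read_grip_width()*88)
robot.goto(W(-.045,0,.095),frame(d0,0,1)); print(robot.read_t(),loc(robot.read_position()))
a,_=snap("side","s1"); b,_=snap("top","t1")
I=np.zeros((600,800,3),np.uint8); I[:480,:400]=cv2.resize(b[80:272,280:440],(400,480)); I[:420,400:]=cv2.resize(a[60:228,170:330],(400,420)); cv2.imwrite("pics/c2.png",I[:480,:,::-1])
E
```

```text
w 41.72806885711534 [-1.99971539  1.6019028   5.56441402]
w 41.83620220400021
7.3333 [-0.04501117  0.00092152  0.09493391]
```

View pics/c2.png

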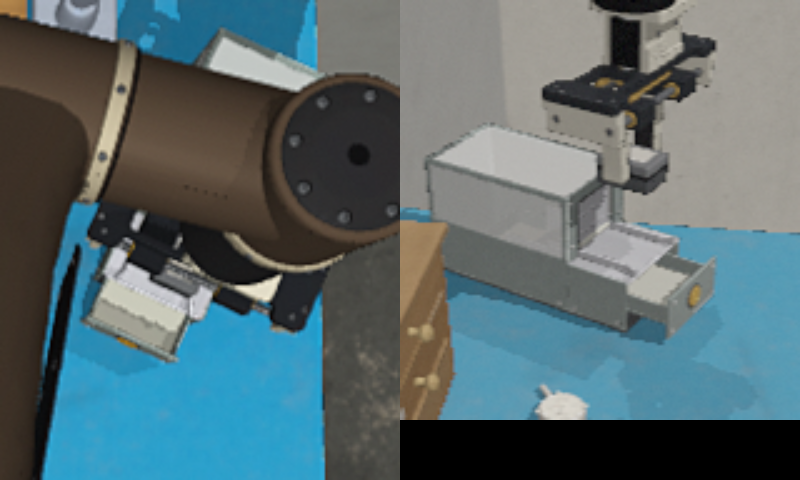

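The box is held level, lengthwise above the shelf at (635,175) in the right panel. I'll set it down, release, re-pose leaning, and look before pushing.

```bash
python3 - <<'E'
from h import *
robot.servo_line(W(-.045,0,.03)); f0=robot.read_force()
z=.018
while z>.006:
    robot.servo_line(W(-.045,0,z),speed=.05); f=robot.read_force()-f0
    if f[2]>4: break
    z-=.002
print("z",z,f); robot.move_gripper(.66)
robot.servo_line(W(-.045,0,.09),speed=.2); 
R=leanR(-14,43)
robot.goto(W(-.12,0,.07),R); robot.move_gripper(0)
print(robot.read_t(),loc(robot.read_position()),np.round(robot.read_qpos()))
a,_=snap("side","s2"); b,_=snap("top","t2")
I=np.zeros((600,800,3),np.uint8); I[:480,:400]=cv2.resize(b[80:272,280:440],(400,480)); I[:420,400:]=cv2.resize(a[60:228,170:330],(400,420)); cv2.imwrite("pics/c3.png",I[:480,:,::-1])
E
```

```text
z 0.012 [-0.20796278  0.16538683  5.13939257]Traceback (most recent call last):
  File "<stdin>", line 11, in <module>
rig.Unreachable: the arm cannot take that pose within its joint ranges
```

```bash
python3 - <<'E'
from h import *
for hd in(-17,-14,-11,-8):
  for lean in(40,43,45):
    o=[]
    for t in((-.13,.05),(-.12,.07),(-.12,.03),(-.09,.014),(.012,.014)):
      q=robot.ik(W(t[0],0,t[1]),leanR(hd,lean)); o.append(None if q is None else list(np.round(q).astype(int)))
    print(hd,lean,*o)
a,_=snap("side","s2"); cv2.imwrite("pics/c3.png",cv2.resize(a[60:228,170:330],(480,504))[...,::-1])
E
```

```text
-17 40 None None None None None
-17 43 None None [np.int64(-21), np.int64(5), np.int64(-40), np.int64(-49), np.int64(-4), np.int64(-47)] [np.int64(-26), np.int64(9), np.int64(-34), np.int64(-60), np.int64(-7), np.int64(-33)] [np.int64(-20), np.int64(17), np.int64(-28), np.int64(-45), np.int64(-3), np.int64(-52)]
-17 45 [np.int64(-21), np.int64(2), np.int64(-41), np.int64(-49), np.int64(-4), np.int64(-48)] None [np.int64(-31), np.int64(5), np.int64(-36), np.int64(-66), np.int64(-11), np.int64(-24)] [np.int64(-34), np.int64(10), np.int64(-33), np.int64(-73), np.int64(-12), np.int64(-15)] [np.int64(-26), np.int64(17), np.int64(-25), np.int64(-59), np.int64(-7), np.int64(-34)]
-14 40 None None [np.int64(-17), np.int64(5), np.int64(-42), np.int64(-36), np.int64(-4), np.int64(-64)] [np.int64(-22), np.int64(9), np.int64(-36), np.int64(-46), np.int64(-7), np.int64(-51)] [np.int64(-19), np.int64(17), np.int64(-28), np.int64(-36), np.int64(-6), np.int64(-63)]
-14 43 [np.int64(-22), np.int64(2), np.int64(-40), np.int64(-45), np.int64(-7), np.int64(-53)] None [np.int64(-28), np.int64(5), np.int6
[... 2704 characters left out ...]
t64(7), np.int64(-33), np.int64(-62), np.int64(-21), np.int64(-31)] [np.int64(-36), np.int64(11), np.int64(-30), np.int64(-65), np.int64(-20), np.int64(-27)] [np.int64(-30), np.int64(18), np.int64(-22), np.int64(-57), np.int64(-18), np.int64(-38)]
-8 45 [np.int64(-37), np.int64(4), np.int64(-34), np.int64(-63), np.int64(-23), np.int64(-30)] [np.int64(-33), np.int64(2), np.int64(-34), np.int64(-56), np.int64(-21), np.int64(-39)] [np.int64(-39), np.int64(7), np.int64(-33), np.int64(-68), np.int64(-23), np.int64(-22)] [np.int64(-40), np.int64(12), np.int64(-30), np.int64(-71), np.int64(-23), np.int64(-18)] [np.int64(-33), np.int64(18), np.int64(-21), np.int64(-65), np.int64(-20), np.int64(-30)]
```

View pics/c3.png

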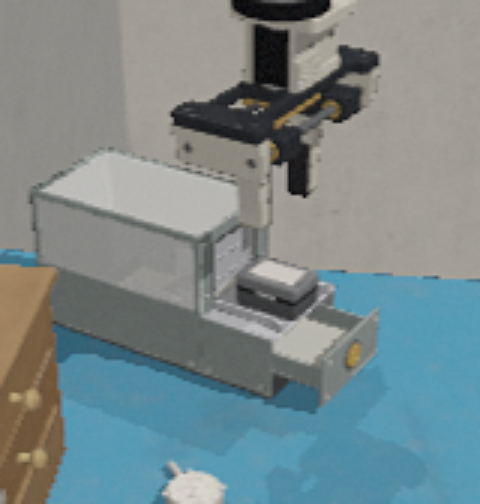

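The box sits squarely on the shelf between the rails (278,290). Now the leaning push, in stages with force checks.

```bash
python3 - <<'E'
from h import *
R=leanR(-14,45)
robot.move_gripper(0)
robot.goto(W(-.12,0,.07),R)
robot.servo_line(W(-.105,0,.03),speed=.1); robot.servo_line(W(-.1,0,.015),speed=.1); f0=robot.read_force()
for x in(-.075,-.05,-.03,-.015,-.005,.003,.008,.012):
    robot.servo_line(W(x,0,.015),speed=.08); f=robot.read_force()-f0
    print(x,np.round([f@H,f@L,f[2]],1),loc(robot.read_position()).round(4))
    if np.linalg.norm(f)>20: print("stop"); break
print(robot.read_t())
a,_=snap("side","s3"); cv2.imwrite("pics/c4.png",cv2.resize(a[60:228,170:330],(480,504))[...,::-1])
E
```

```text
-0.075 [ 0.3 -0.3 -0.9] [-0.075   0.0006  0.0152]
-0.05 [ 0.8  0.2 -0.1] [-0.0502  0.0002  0.0148]
-0.03 [0.1 0.1 0.1] [-0.0302  0.0002  0.0148]
-0.015 [ 0.2 -0.1 -0.6] [-0.0151  0.0002  0.0149]
-0.005 [-0.2  0.1  0.1] [-0.0051  0.0002  0.015 ]
0.003 [-0.4  1.3  0.3] [0.003  0.0001 0.015 ]
0.008 [-0.4  0.4 -0.9] [0.008  0.     0.0149]
0.012 [ 0.4  0.8 -0.8] [0.0121 0.0001 0.0149]
15.8417
```

View pics/c4.png

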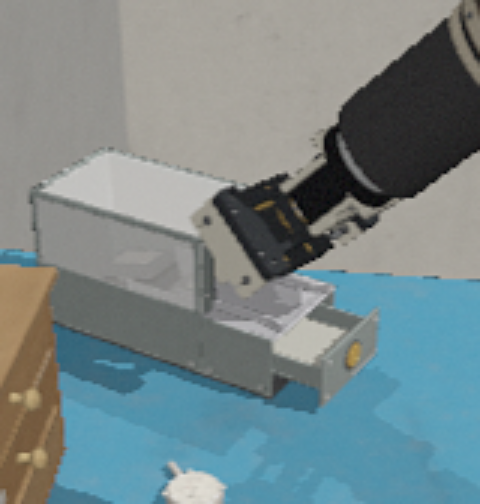

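The box is inside, seen through the clear side at (150,265). I'll retract and look before pressing the tray.

```bash
python3 - <<'E'
from h import *
robot.servo_line(W(-.1,0,.017),speed=.12); robot.servo_line(W(-.12,0,.07),speed=.15)
robot.goto(W(-.165,0,.03),frame(d0,5)); robot.servo_line(W(-.155,0,-.030),speed=.15)
print(robot.read_t(),loc(robot.read_position()))
a,_=snap("side","s4"); b,D=snap("top","t4"); D=cloud("side",np.load("pics/s4.npy"))
I=np.zeros((480,800,3),np.uint8); I[:,:400]=cv2.resize(b[80:272,280:440],(400,480)); I[:420,400:]=cv2.resize(a[60:228,170:330],(400,420)); cv2.imwrite("pics/c5.png",I[:,:,::-1])
E
```

```text
19.225 [-0.15515034 -0.00034332 -0.02973859]
```

View pics/c5.png

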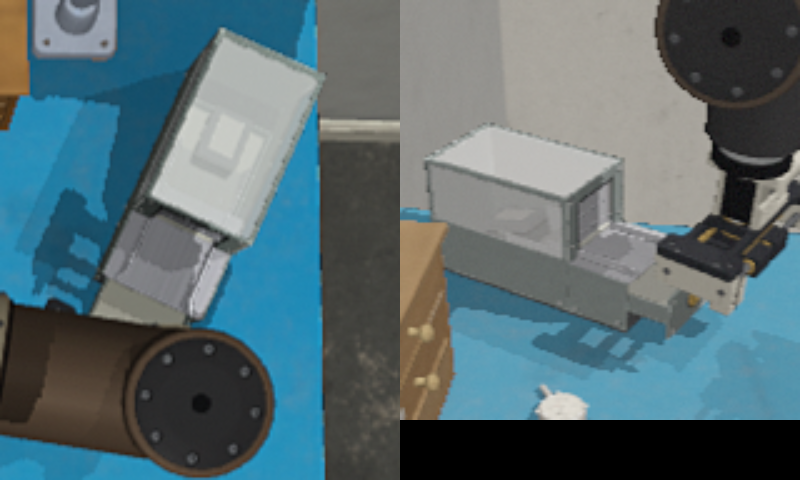

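The box lies in the tray (top 220,150; side 520,225) and the flap hangs shut at (595,215). Now I press the tray.

```bash
python3 - <<'E'
from h import *
f0=robot.read_force(); x=-.105
robot.servo_line(W(x,0,-.03),speed=.05)
while x<-.080:
    f=robot.read_force()-f0; print(round(x,4),(f@H).round(1),loc(robot.read_position()).round(4)[0])
    if f@H<-14: break
    x+=.0015 if x>-.0955 else .003; robot.servo_line(W(x,0,-.03),speed=.03)
robot.dwell(.2); print((robot.read_force()-f0)@H)
robot.servo_line(W(-.15,0,-.03),speed=.05)
robot.servo_line(W(-.19,0,.10),speed=.2); robot.goto([.45,.1,.25],frame(0,0,1))
print(robot.read_t())
a,_=snap("side","s5"); b,_=snap("top","t5")
I=np.zeros((480,800,3),np.uint8); I[:,:400]=cv2.resize(b[80:272,280:440],(400,480)); I[:420,400:]=cv2.resize(a[60:228,170:330],(400,420)); cv2.imwrite("pics/c6.png",I[:,:,::-1])
hsv=cv2.cvtColor(a,cv2.COLOR_RGB2HSV); m=cv2.inRange(hsv,(10,90,80),(35,255,255)); m[:,:255]=0;m[:,305:]=0;m[:150]=0;m[200:]=0
v,u=np.nonzero(m); print(len(u), loc(onz("side",u.mean(),v.mean(),.034)) if len(u) else None)
E
```

```text
-0.105 -3.8 -0.1056
-0.102 -4.3 -0.1025
-0.099 -4.4 -0.0993
-0.096 -3.9 -0.0962
-0.093 -4.7 -0.0932
-0.0915 -4.6 -0.0917
-0.09 -7.8 -0.0911
-0.0885 -12.5 -0.091
-0.087 -16.4 -0.0909
-17.8369929622744
26.325
21 [-0.02078973 -0.09265463 -0.028     ]
```

View pics/c6.png

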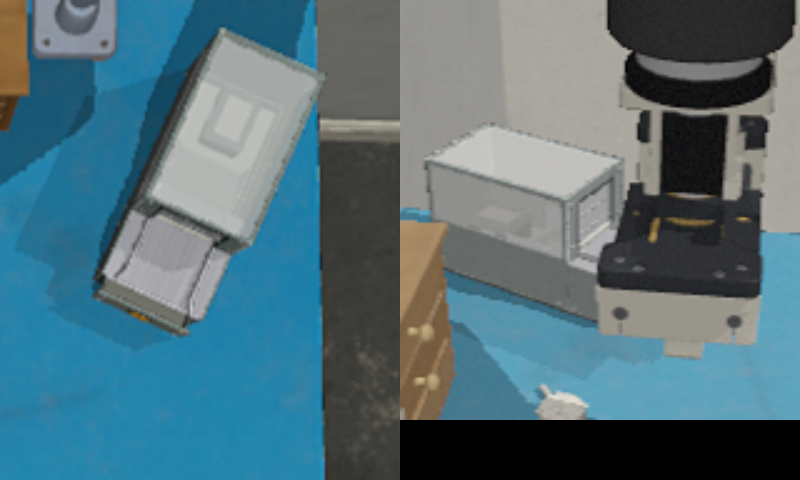

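The top view shows the tray home (145,305) and staying there, with the box in it. The arm hides the button in the side view, so I'll move clear and check the button, flap and bystanders once more.

```bash
python3 - <<'E'
from h import *
robot.movej([90.705,20.546,.682,0,-70.136,-16.507])
a,_=snap("side","s6"); b,_=snap("top","t6")
hsv=cv2.cvtColor(a,cv2.COLOR_RGB2HSV); m=cv2.inRange(hsv,(10,90,80),(35,255,255)); m[:,:255]=0;m[:,305:]=0;m[:150]=0;m[200:]=0
v,u=np.nonzero(m); print(len(u), loc(onz("side",u.mean(),v.mean(),.034)),robot.read_t())
o=cv2.imread("pics/t0.png")[...,::-1]; d=cv2.absdiff(b,o).max(2)[140:168,140:225]; print("bystander diff px",(d>40).sum())
I=np.zeros((480,800,3),np.uint8); I[:,:400]=cv2.resize(b[140:200,140:190],(400,480)); I[:,400:]=cv2.resize(a[100:196,210:290],(400,480),interpolation=2); cv2.imwrite("pics/c7.png",I[:,:,::-1])
E
```

```text
26 [-0.09105026 -0.00169476 -0.028     ] 28.7083
bystander diff px 4
```

View pics/c7.png

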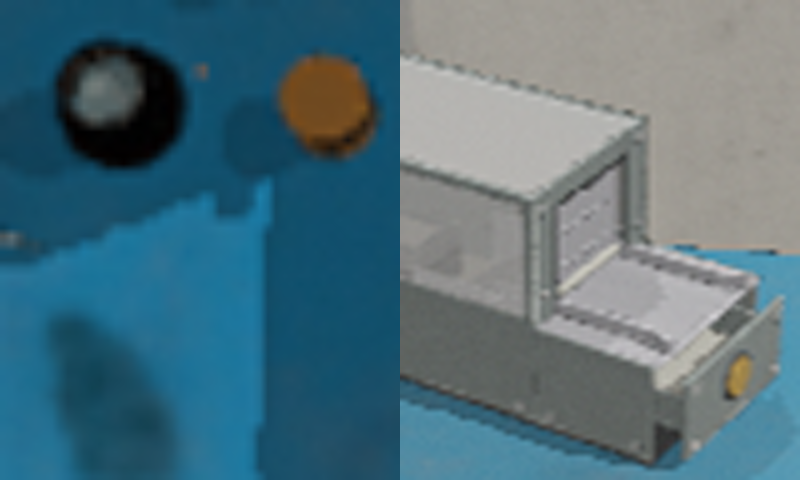

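The button reads -91 mm from the entry, against -90 mm when latched. The flap hangs shut and the bystanders have not moved.

```bash
python3 -c "
from rig import robot
robot.job_done(); print(robot.read_t())"
```

```text
the job is handed in; nothing more can be done
the job is handed in; nothing more can be done
```

The job is done and handed in, at about 29 s of the 59 s allowed. I gripped the smaller case, set it on the shelf, and pushed it through the flap with shut fingers leaning about 45°. After it slid into the tray, I pressed the tray to its stop and let go.

- **Box and flap:** the pictures show the box lying in the tray and the flap hanging shut.
- **Tray:** pressing met a firm stop at about 18 N. After release the button read 91 mm in front of the entry, against 90 mm when latched, and it stayed there after I moved clear.
- **Bystanders:** the loupe, spool and tin have not moved; only 4 pixels changed there between the first and last top pictures.
- **Disagreements:** the two cameras differed by about 4 mm on where the box first stood, so I used the average. My first leaning pose was out of reach, and I changed it before pushing. Nothing in the last checks failed.

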